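# Load a bearing block into the leaf drill jig and hold it against both stops

## Task

The oil hole of this bearing block is to be drilled next. Lift the drill jig's hinged leaf by its black tab or edge until it rests back on its stop, then set the block flat in the jig with its long side along the long steel stop and press it into the corner, without ramming it, so that it bears firmly on the long stop and the end stop at once. The program finishes while holding: the block stays gripped and pushed against both stops, the leaf stays open, and the other things on the bench are left alone.

Things in the scene. Friction and masses are not known exactly. Their poses are not given: they have to be found in the camera images.
- drill_jig: Drill jig bolted to the bench; dark steel base plate 16 mm thick, covering own x -66..+96, y -85..+85 mm. Origin at bench height under the nest centre; z up, x from the open front to the hinge at the back, y to the left seen from the front; yaw varies. Only its leaf moves. A block pressed home in the corner stands exactly over the origin, its 90 mm side along jig y.
- nest (a point): Point on the base plate's top, 16 mm above the bench over the jig origin, where the centre of the block's underside lies when it is home. Also in the jig: two upright 10 mm pins at jig x -52, y +-42 mm, reaching 68 mm above the bench; two blue cheek plates at x 51..99, y +-58 mm, reaching 108 mm, with hinge and stop bar between them.
- long_stop: Long bright steel stop rail, 14 x 76 x 12 mm, fixed on the base plate behind the nest (top 28 mm above the bench); origin at the centre of its underside, axes as the jig's. The block's long side bears on its -x face, which is at jig x = +20 mm, y -46..+30.
- end_stop: End stop rail, bright steel, 40 x 14 x 12 mm, fixed on the base plate left of the nest (top 28 mm above the bench); origin at the centre of its underside, axes as the jig's. The block's end bears on its -y face, which is at jig y = +45 mm, x -30..+10.
- jig_leaf (a joint): Angle of the aluminium leaf: 0 closed (level over the nest), 1.92 rad (110 degrees) fully open, leaning back on the rubber stop bar. Left alone it falls shut below about 1.5 rad and falls back onto its stop beyond about 1.7. 0.25 kg, hinge nearly free.
- leaf_hinge (a point): Centre of the leaf's hinge axis: along jig y, 66 mm behind the jig origin (jig x), 76 mm above the bench. The leaf plate, 100 mm wide and 8 mm thick, reaches 10 to 124 mm from it, towards jig -x when closed; opening swings its front edge up and back.
- leaf_tab (a point): Grip point of the black tab on the leaf's front edge, 158 mm from the hinge axis in the plane of the leaf, 76 mm above the bench when closed. Tab 14 mm wide along jig y (pinch it there; it may turn between the fingers as the leaf swings), 12 mm thick, 133 to 179 mm from the hinge; a 10 mm wide bar joins it to the leaf plate. Free all round.
- block_centre (a point): Centre of the loose aluminium bearing block, 25 mm over its underside. 40 (own x) x 90 (own y) x 50 mm high, 0.28 kg give or take a quarter, upright. Base 14 mm thick; on it a central boss 46 mm wide along own y with flat sides 14 to 44 mm up (grip it across own y), 40 mm along own x, 20 mm bore along own x; a round 26 mm pad on top. Same after half a turn.
Not all that is in view belongs to the job. Of the things that look like the part that bears block_centre, the smallest one is meant.

How it is judged:
By the outcome, as a careful person would: the job done as asked, in the order asked, and still so for the second after the job is handed in, while the arm keeps its last pose, push and grip.
It also fails if it takes over 69 s, if anything falls off the work surface, if the arm or the gripper's body presses on something with over 40 N, if the wrist force passes 120 N, or if a joint passes its speed limit or range.

## Robot

A 7-joint arm with a two-finger parallel gripper is mounted at the origin on the work surface; the furniture and walls round the work are solid. World frame = base frame: x ahead of the robot, y to its left, z up, the work surface at z = 0. Lengths are in m, angles in rad, forces in N, time in s.
With the tool pointing down it reaches from about 0.425 to 1.025 m from the base axis. Payload 9.4 kg.
Tool frame: the origin (TCP) lies on the centre line of the jaws, within the pads' length; the fingertips stand 17 mm ahead of it and the grasp point (between the pads) lies 2 mm behind it; z points along the fingers, y is the line along which they close (so a half turn about z gives the same grasp; the last joint's range is limited). The gripper opens to 93 mm and grips with 3 to 60 N. Pads are 15 mm wide; open, the fingers measure 128 mm over their backs; the gripper's body (75 mm by 188 mm) begins 65 mm behind the grasp point.
Start: joints at [-1.399, 0.599, -0.003, 1.599, 0.002, 0.943, -0.08], TCP at [0.179, 0.703, 0.205] pointing down, gripper open.
Joint ranges: [-2.57, 2.57], [-0.35, 1.97], [-1.29, 1.29], [0.11, 2.56], [-1.05, 4.19], [0.11, 1.86], [-2.63, 2.63]. Speed limits (rad/s): [2.22, 2.22, 3.01, 3.01, 3.14, 3.14, 3.14].

## Interface

Orientations are given as a unit quaternion [x, y, z, w].
In Python, from bench import robot gives the robot as it stands. The module is installed in compiled form; this text tells all that it offers.
- The arm moves only by the tool step_arm, never from a script. Its argument "motion" is a list of rows, each a list of 4 numbers: the shift along the tool's x, y, z in cm, then the turn about the tool's z in rad. A call has 1 to 5 rows; each row is the pose to reach, as a shift and turn from the pose commanded when the call began, along the tool's axes at that moment; what a row does not reach only later rows make up. A row lasts 1/12 s, in which the tool goes at most 41.7 mm and 7.16 degrees, less where a joint would pass 70% of its speed; a pose out of reach is approached as far as the arm can. A call with a gripper value outside its range is refused whole. "gripper" is the closure, from -1 (fully open) to 1 (shut), set as the call begins (left out, the last holds). The fingers move at their own pace and stop on an object; the grip force is fixed at half the most. Time passes only in rows, so rows that repeat a pose let the fingers close. It gives the time, the measured TCP pose, the force, the opening and the grip force at its end, in the units of the state.
- robot.observe(): the state, without advancing time (a new reading comes with each control period).
- robot.snapshot(name): name is "scene" or "top" or "wrist"; returns (picture, depth): 384x512x3 uint8, red, green, blue; 384x512 float32, m along the optical axis (not along the pixel's ray), 0 where there is no reading.
- robot.camera_params(name): a dict with "fx", "fy", "cx", "cy" (pixels), "R" (3x3) and "t" (3): a world point X has camera coordinates R X + t; the wrist camera has in their place "mount" (4x4, takes a point from camera to tool coordinates, whose origin is the TCP and whose axes are the flange's). Camera axes: x right, y down, z forward; pixel columns grow to the right and rows downward; lengths in m; the calibration is good to about 2 mm. A picture is of the moment at which its call begins: read the wrist's pose just before it. camera_params takes no time and is no camera call.
- robot.close_job(): hands the job in; it is judged then, once.
Trained networks look in the newest picture that a camera, given by its name, has taken for a name from the list of things; names that differ only in an ending like _2 or _b are one class to them, and where a whole thing is asked for, a point or a joint stands for the part that bears it (a point fixed in the world has none). Each returns a list of dicts, best first, with "score" (0 to 1); they miss things now and then, are a little off and sometimes report something else, mostly with a low value. They report only what shows in the picture. A call takes as long as a camera call. They do not tell look-alikes from the thing itself.
- robot.regions_of(camera, thing): "region" (384x512 bool, what is visible of it) and "point" ([row, column] in pixels, amid what is visible of it).
The state is a dict: "time_s": time; "joint_positions": joint angles; "joint_velocities": joint speeds; "joint_torque": joint torques, N m; "tcp_pos": TCP position; "tool_rot": TCP orientation; "force": force on the tool from outside, world axes, zero at the start; "ft_torque": the same for the moment, N m; "grip_width": finger opening in m; "grip_force": force on a finger pad.
Only numpy, scipy, OpenCV 4.12 (cv2) and the standard library are available. Lean on these libraries where they do the work, as an engineer would, in place of code of your own. Each camera call takes 0.05 s, during which the arm holds its last target. There are 200 camera calls.

## Working session

There is one attempt and no reset: what is moved stays moved. The work goes in short steps, Python scripts to look and compute and a tool call to move; the robot and the scene stay as the last step left them, time stands still between calls to the robot, and variables do not carry over. Pictures are saved under pics/ and viewed, at most 10 in all, crops included, and the job is handed in when it is done.

Besides the shell and the picture viewer there is one more tool, called after "Call:" by a JSON object that holds its "fn" and its "kwargs". step_arm: Moves the arm, as the interface text tells. Its arguments: {"type":"object","properties":{"motion":{"type":"array"},"gripper":{"type":"number"}},"required":["motion"]}

```bash
mkdir -p pics; cat > h.py <<'E'
import numpy as np, cv2
from bench import robot
from scipy.spatial.transform import Rotation as Ro
def cam(name):
    s=robot.observe(); im,d=robot.snapshot(name); p=robot.camera_params(name)
    if 'mount' in p:
        T=np.eye(4);T[:3,:3]=Ro.from_quat(s['tool_rot']).as_matrix();T[:3,3]=s['tcp_pos'];M=T@np.array(p['mount'])
    else:
        M=np.eye(4);R=np.array(p['R']);M[:3,:3]=R.T;M[:3,3]=-R.T@np.array(p['t'])
    v,u=np.mgrid[:384,:512]
    P=np.stack([(u-p['cx'])/p['fx']*d,(v-p['cy'])/p['fy']*d,d],-1)@M[:3,:3].T+M[:3,3]
    P[d==0]=np.nan
    return im,d,P
def save(n,im): cv2.imwrite('pics/'+n+'.png',cv2.cvtColor(im,cv2.COLOR_RGB2BGR))
E
python3 - <<'E'
from h import *
s=robot.observe();print({k:np.round(v,3) for k,v in s.items()}, Ro.from_quat(s['tool_rot']).as_matrix().round(2))
for c in ['scene','top']:
    im,d,P=cam(c);save(c,im);np.savez(c,im=im,P=P)
    for t in ['drill_jig','block_centre','leaf_tab','long_stop','end_stop','jig_leaf']:
        for r in robot.regions_of(c,t):
            m=r['region'];Q=P[m];z=np.nanmax(Q[:,2])
            print(c,t,round(r['score'],2),np.round(r['point']),m.sum(),np.nanmedian(Q,0).round(3),np.nanpercentile(Q,2,axis=0).round(3),np.nanpercentile(Q,98,axis=0).round(3))
E
```

```text
{'time_s': np.float64(0.0), 'joint_positions': array([-1.399,  0.6  , -0.003,  1.6  ,  0.002,  0.943, -0.08 ]), 'joint_velocities': array([-0.002, -0.001, -0.   ,  0.   , -0.001, -0.   , -0.001]), 'joint_torque': array([ 1.0000e-03, -7.6507e+01,  1.4970e+00, -2.5235e+01, -5.2000e-02,
        1.7000e-02,  0.0000e+00]), 'tcp_pos': array([0.178, 0.702, 0.204]), 'tool_rot': array([ 0.124,  0.992, -0.001, -0.   ]), 'force': array([-0.789,  0.256,  0.54 ]), 'ft_torque': array([ 0.02 ,  0.016, -0.048]), 'grip_force': np.float64(0.0), 'grip_width': np.float64(0.093)} [[-0.97  0.25 -0.  ]
 [ 0.25  0.97 -0.  ]
 [-0.   -0.   -1.  ]]
scene drill_jig 0.76 [244. 184.] 5853 [0.547 0.182 0.078] [0.471 0.084 0.005] [0.64  0.244 0.107]
scene block_centre 0.95 [167. 251.] 1056 [ 0.649 -0.115  0.031] [ 0.629 -0.184  0.004] [ 0.694 -0.069  0.07 ]
scene block_centre 0.94 [219. 339.] 1152 [ 0.368 -0.122  0.045] [ 0.331 -0.175  0.005] [ 0.413 -0.084  0.071]
scene block_centre 0.71 [194. 290.] 619 [ 0.514 -0.116  0.022] [ 0.489 -0.161  0.004] [ 0.548 -0.083  0.052]
scene leaf_tab 0.91 [229. 191.] 2599 [0.548
[... 347 characters left out ...]
p block_centre 0.78 [127. 304.] 1535 [ 0.657 -0.127  0.035] [ 0.631 -0.188  0.008] [ 0.693 -0.071  0.071]
top block_centre 0.62 [191. 304.] 737 [ 0.518 -0.125  0.041] [ 0.491 -0.166  0.011] [ 0.549 -0.085  0.052]
top block_centre 0.58 [249. 319.] 1533 [ 0.379 -0.14   0.06 ] [ 0.337 -0.199  0.006] [ 0.425 -0.088  0.071]
top leaf_tab 0.64 [169. 174.] 3031 [0.553 0.156 0.082] [0.46  0.109 0.076] [0.62  0.208 0.086]
top long_stop 0.55 [169. 182.] 5497 [0.557 0.149 0.08 ] [0.478 0.078 0.014] [0.638 0.239 0.108]
top end_stop 0.42 [168. 178.] 5830 [0.559 0.148 0.08 ] [0.474 0.076 0.003] [0.646 0.241 0.108]
top jig_leaf 0.8 [170. 177.] 3076 [0.553 0.156 0.082] [0.455 0.109 0.073] [0.621 0.209 0.086]
```

```bash
python3 - <<'E'
from h import *
t=np.load('top.npz');save('topbig',cv2.resize(t['im'],(800,600)))
im=t['im'][100:290,250:390];save('crop',cv2.resize(im,None,fx=3,fy=3,interpolation=cv2.INTER_CUBIC))
E
```

```text
(no output)
```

View pics/topbig.png

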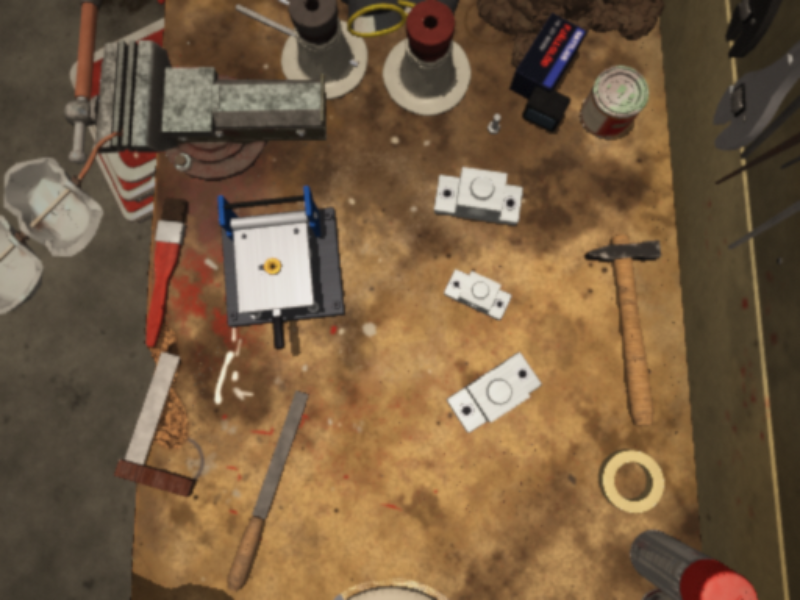

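View pics/crop.png

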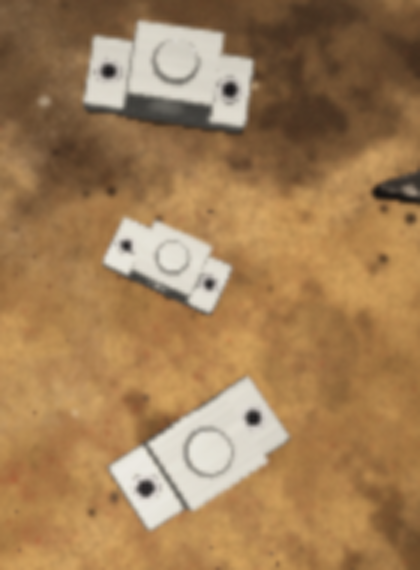

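View pics/scene.png

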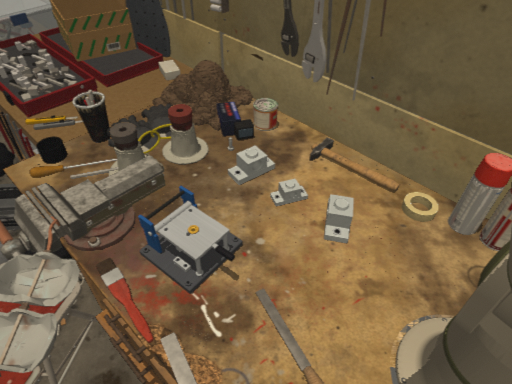

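```bash
python3 - <<'E'
from h import *
t=np.load('top.npz');P=t['P'];im=t['im'].astype(int)
v,u=np.mgrid[:384,:512]
def rect(m,n):
    Q=P[m][:,:2].astype(np.float32)
    c,wh,a=cv2.minAreaRect((Q*1000)); print(n,m.sum(),np.round(c,1),np.round(wh,1),round(a,2)); return Q
box=lambda r0,r1,c0,c1:(v>=r0)&(v<r1)&(u>=c0)&(u<c1)
Z=P[...,2]
lm=box(120,215,130,230)&(Z>.07)&(Z<.09)&(im.min(2)>110)
lm=cv2.morphologyEx(lm.astype(np.uint8),cv2.MORPH_OPEN,np.ones((3,3)))>0
rect(lm,'leaf');print(np.median(P[lm],0))
tm=box(203,230,165,195)&(Z>.07)&(Z<.09); rect(tm,'tab');print(P[tm].mean(0),np.percentile(P[tm],[2,98],axis=0))
bm=box(165,210,280,330)&(Z>.006)&(Z<.07); rect(bm,'blockall')
bm2=bm&(Z>.045);rect(bm2,'boss top'); print(P[bm2].mean(0))
bm3=bm&(Z>.047);rect(bm3,'pad'); print(P[bm3].mean(0))
b4=box(165,210,280,330)&(Z>.009)&(Z<.02);rect(b4,'base')
pl=box(115,220,130,230)&(Z>.012)&(Z<.02);rect(pl,'plate')
bl=box(110,160,130,210)&(im[...,2]-im[...,0]>40)
n,l,st,ce=cv2.connectedComponentsWithStats(bl.astype(np.uint8))
for i in range(1,n):
    if st[i,4]>15: 
        m=(l==i)&(Z>.09); print('cheek',st[i],np.median(P[m],0))
E
```

```text
leaf 2757 [554.3 157.8] [140.6 102.4] 6.6
[0.55698546 0.15775439 0.0815047 ]
tab 141 [459.7 148.8] [42.6 14.4] 6.87
[0.45992484 0.14833444 0.08222471] [[0.43993968 0.14150442 0.07787116]
 [0.48005433 0.15675734 0.08614882]]
blockall 784 [ 525.9 -128.1] [89.8 51.4] 63.82
boss top 236 [ 520.7 -125.8] [45.5 39.9] 64.14
[ 0.52015013 -0.12557379  0.04794092]
pad 112 [ 521.9 -125.9] [44.4 37.7] 62.21
[ 0.5213009  -0.12559492  0.05023516]
base 357 [ 521.1 -125.8] [89.7 40.6] 63.58
plate 1792 [565.8 160. ] [162.7 170.4] 5.84
cheek [194 119   6  20  79] [0.63206793 0.1070296  0.10833656]
cheek [140 125   5  20  75] [0.61928666 0.22225865 0.10891219]
```

Candidates in the top picture (col,row): large block (304,127), small block (304,191), large block (319,249). The middle one is meant: it is the smallest, and its 90 x 40 x 50 mm matches the description (the others are about 71 mm high). The crop confirms it. The jig lies at about (0.550, 0.158) with a yaw of 6.2°, leaf closed, black tab towards the robot at top (178,212).

Call:
{"fn": "step_arm", "kwargs": {"motion": [[-2.7, -3.1, 0, 0], [-5.4, -6.2, 0, 0], [-8.2, -9.4, 0, 0], [-10.9, -12.5, 0, 0], [-13.6, -15.6, 0, 0]], "gripper": -1}}

```text
time_s: 1.12
tcp_pos: [0.2725, 0.5162, 0.2053]
tool_rot: [0.124, 0.992, 0.0, 0.0]
force: [1.3, -0.2, 0.0]
grip_width: 0.0929
grip_force: 0.0
```

Call:
{"fn": "step_arm", "kwargs": {"motion": [[-2.7, -3.1, 0, 0], [-5.4, -6.2, 0, 0], [-8.2, -9.4, 0, 0], [-10.9, -12.5, 0, 0], [-13.6, -15.6, 0, 0]]}}

```text
time_s: 1.53
tcp_pos: [0.366, 0.3315, 0.2056]
tool_rot: [0.124, 0.992, 0.0, 0.0]
force: [1.2, 0.2, -0.1]
grip_width: 0.0928
grip_force: 0.0
```

Call:
{"fn": "step_arm", "kwargs": {"motion": [[-2.7, -3.1, 0.8, -0.09], [-5.4, -6.2, 1.6, -0.18], [-8.2, -9.4, 2.4, -0.27], [-10.9, -12.5, 3.2, -0.358], [-13.6, -15.6, 4.0, -0.358]]}}

```text
time_s: 1.95
tcp_pos: [0.4585, 0.149, 0.1658]
tool_rot: [-0.057, 0.998, 0.0, 0.001]
force: [2.0, 0.7, 0.7]
grip_width: 0.0931
grip_force: 0.0
```

```bash
cat >> h.py <<'E'
O=np.array([.550,.158]);YAW=.108
def J(x,y): c,s=np.cos(YAW),np.sin(YAW); return O+[c*x-s*y,s*x+c*y]
def go(xy,z,yaw_y):   # yaw_y: world yaw of tool y, rad
    s=robot.observe();R=Ro.from_quat(s['tool_rot']).as_matrix()
    d=R.T@(np.array([*xy,z])-s['tcp_pos']); a=np.arctan2(R[1,1],R[0,1]); e=(yaw_y-a+np.pi/2)%np.pi-np.pi/2
    print('pos',s['tcp_pos'].round(4),'yaw_y',round(a,3),'tilt',R[:,2].round(3),'F',s['force'].round(1),'-> cm',(d*100).round(2),'turn',round(-e,3),'w',round(s['grip_width'],4),'t',s['time_s'])
E
python3 - <<'E'
from h import *
im,d,P=cam('wrist');save('w1',im)
for r in robot.regions_of('wrist','leaf_tab'):print(r['score'],r['point'],np.nanmedian(P[r['region']],0))
im=im.astype(int)
Z=P[...,2];m=(Z>.07)&(Z<.09)&(im.max(2)<90);Q=P[m];print(m.sum(),np.nanmedian(Q,0))
m&=(P[...,0]<.48)&(P[...,0]>.42)
if m.sum()>20:
  c=cv2.minAreaRect((P[m][:,:2]*1000).astype(np.float32));print(c,P[m].mean(0))
go(J(-92,0) if 0 else J(-.092,0),.074,YAW+np.pi/2)
E
```

```text
0.86 [265.1, 251.6] [0.52755015 0.1518558  0.08017417]
792 [0.4629556  0.14675736 0.08160803]
((459.0162048339844, 147.09902954101562), (43.31505584716797, 13.279570579528809), 6.129215717315674) [0.45800425 0.14677472 0.08127899]
pos [0.4598 0.144  0.165 ] yaw_y 1.67 tilt [-0.    -0.003 -1.   ] F [0.2 1.4 0.1] -> cm [0.08 0.44 9.1 ] turn -0.009 w 0.0933 t 2.05
```

View pics/w1.png

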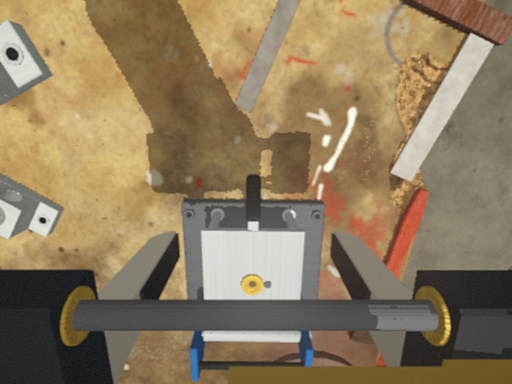

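The wrist view shows the tab at (253,197), centred between the fingers. Next I descend and close on it.

Call:
{"fn": "step_arm", "kwargs": {"motion": [[0, 0, 2.0, 0], [0, -0.1, 5.0, 0], [0, -0.1, 7.5, 0], [0, -0.1, 8.8, 0], [0, -0.1, 9.0, 0]]}}

```text
time_s: 2.47
tcp_pos: [0.4566, 0.1501, 0.0738]
tool_rot: [-0.055, 0.998, -0.0, -0.001]
force: [-0.2, 0.7, 0.5]
grip_width: 0.0928
grip_force: 0.0
```

```bash
python3 - <<'E'
from h import *
go(J(-.092,0),.074,YAW+np.pi/2)
E
```

```text
pos [0.4566 0.1501 0.0738] yaw_y 1.68 tilt [-0.003 -0.001 -1.   ] F [-0.2  0.7  0.5] -> cm [-0.17 -0.22 -0.02] turn 0.002 w 0.0928 t 2.4667
```

Call:
{"fn": "step_arm", "kwargs": {"motion": [[0, -0.1, 0, 0], [0, -0.1, 0, 0], [0, -0.1, 0, 0], [0, -0.1, 0, 0], [0, -0.1, 0, 0]], "gripper": 1}}

```text
time_s: 2.88
tcp_pos: [0.4584, 0.149, 0.0766]
tool_rot: [-0.055, 0.999, 0.0, 0.001]
force: [-0.2, -0.3, 0.6]
grip_width: 0.0643
grip_force: 0.0
```

Call:
{"fn": "step_arm", "kwargs": {"motion": [[0, 0, 0, 0], [0, 0, 0, 0], [0, 0, 0, 0], [0, 0, 0, 0], [0, 0, 0, 0]]}}

```text
time_s: 3.3
tcp_pos: [0.4579, 0.1488, 0.0757]
tool_rot: [-0.055, 0.999, 0.0, 0.0]
force: [0.7, 0.0, 0.7]
grip_width: 0.0313
grip_force: 0.0
```

Call:
{"fn": "step_arm", "kwargs": {"motion": [[0, 0, 0, 0], [0, 0, 0, 0], [0, 0, 0, 0], [0, 0, 0, 0], [0, 0, 0, 0]]}}

```text
time_s: 3.72
tcp_pos: [0.4579, 0.1488, 0.0757]
tool_rot: [-0.055, 0.999, -0.0, 0.0]
force: [0.7, 0.4, 0.4]
grip_width: 0.0013
grip_force: 0.0
```

```bash
python3 - <<'E'
import numpy as np
# tool x = -jig x ; tool z = down. gp at angle th
for a in range(0,119,6):
    t=np.radians(a);print(a,'x',round(-15.8*(1-np.cos(t)),2),'z',round(-15.8*np.sin(t),2))
E
```

```text
0 x -0.0 z -0.0
6 x -0.09 z -1.65
12 x -0.35 z -3.29
18 x -0.77 z -4.88
24 x -1.37 z -6.43
30 x -2.12 z -7.9
36 x -3.02 z -9.29
42 x -4.06 z -10.57
48 x -5.23 z -11.74
54 x -6.51 z -12.78
60 x -7.9 z -13.68
66 x -9.37 z -14.43
72 x -10.92 z -15.03
78 x -12.51 z -15.45
84 x -14.15 z -15.71
90 x -15.8 z -15.8
96 x -17.45 z -15.71
102 x -19.09 z -15.45
108 x -20.68 z -15.03
114 x -22.23 z -14.43
```

The grip closed to 1 mm, so the tab is not between the fingers. I'll look.

```bash
python3 - <<'E'
from h import *
im,d,P=cam('wrist');ims,_,_=cam('scene')
a=cv2.resize(ims[180:300,120:280],(512,384));save('w2',cv2.resize(np.hstack([im,a]),(800,300)))
np.savez('w2',P=P,im=im)
Z=P[...,2]
m=(Z>.05)&(Z<.1)&(im.max(2)<90)&(P[...,0]<.49)&(P[...,0]>.40)&(abs(P[...,1]-.15)<.05)
print(m.sum(),np.nanpercentile(P[m],[5,50,95],axis=0) if m.sum() else 0)
s=robot.observe();print(s['grip_width'],s['grip_force'])
E
```

```text
609 [[0.43806777 0.14005874 0.07796534]
 [0.44561759 0.14664087 0.08149504]
 [0.47019144 0.15134939 0.08924626]]
0.0007023368904517 0.0
```

View pics/w2.png

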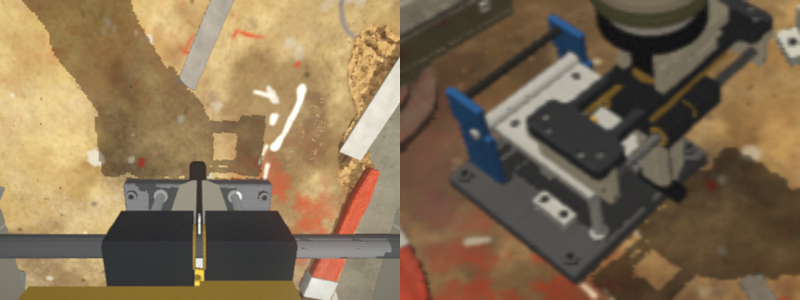

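```bash
python3 - <<'E'
from h import *
t=np.load('w2.npz');P=t['P'];im=t['im']
for r in range(200,376,8): print(r,[tuple(P[r,c].round(3)) for c in (246,252,258)], im[r,252])
print(robot.camera_params('wrist')['mount'])
save('w2c',cv2.resize(im[195:384,170:340],None,fx=3,fy=3))
E
```

```text
200 [(np.float64(0.458), np.float64(0.14), np.float64(0.001)), (np.float64(0.457), np.float64(0.146), np.float64(-0.0)), (np.float64(0.457), np.float64(0.151), np.float64(0.0))] [152 130  92]
208 [(np.float64(0.439), np.float64(0.141), np.float64(0.078)), (np.float64(0.438), np.float64(0.144), np.float64(0.079)), (np.float64(0.437), np.float64(0.148), np.float64(0.079))] [55 51 42]
216 [(np.float64(0.443), np.float64(0.141), np.float64(0.081)), (np.float64(0.442), np.float64(0.145), np.float64(0.083)), (np.float64(0.441), np.float64(0.149), np.float64(0.083))] [61 53 49]
224 [(np.float64(0.448), np.float64(0.142), np.float64(0.082)), (np.float64(0.447), np.float64(0.145), np.float64(0.082)), (np.float64(0.446), np.float64(0.149), np.float64(0.083))] [54 47 43]
232 [(np.float64(0.449), np.float64(0.142), np.float64(0.091)), (np.float64(0.452), np.float64(0.146), np.float64(0.082)), (np.float64(0.448), np.float64(0.149), np.float64(0.091))] [82 77 69]
240 [(np.float64(0.448), np.float64(0.142), np.float64(0.103)), (np.float64(0.45), np.float64(0.146), np.float64(0.1)), (np.float64(0.44
[... 2702 characters left out ...]
64(0.16), np.float64(0.085))] [147 119  44]
360 [(np.float64(0.435), np.float64(0.144), np.float64(0.198)), (np.float64(0.554), np.float64(0.157), np.float64(0.081)), (np.float64(0.435), np.float64(0.147), np.float64(0.198))] [231 196  71]
368 [(np.float64(0.436), np.float64(0.144), np.float64(0.2)), (np.float64(0.435), np.float64(0.145), np.float64(0.2)), (np.float64(0.436), np.float64(0.147), np.float64(0.199))] [133 109  44]
[[ 4.80947099e-04 -9.56942561e-01 -2.90276944e-01  8.15706107e-02]
 [ 9.99999883e-01  4.73026608e-04  9.74509018e-05 -4.77197573e-04]
 [ 4.40538025e-05 -2.90276957e-01  9.56942677e-01 -1.79536791e-01]
 [ 0.00000000e+00  0.00000000e+00  0.00000000e+00  1.00000000e+00]]
```

View pics/w2c.png

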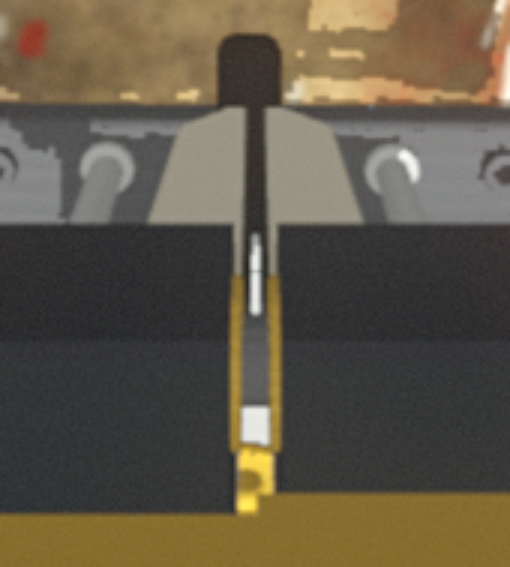

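```bash
python3 - <<'E'
from h import *
t=np.load('w2.npz');P=t['P'];im=t['im']
for r in range(228,270,4): print(r,[tuple((P[r,c]*1000).round()) for c in range(222,290,6)])
ims,_,Q=cam('scene');np.savez('s2',im=ims,P=Q)
save('s2',cv2.resize(ims[200:280,190:290],(800,600),interpolation=cv2.INTER_CUBIC))
go((.458,.148),.074,YAW+np.pi/2)
E
```

```text
228 [(np.float64(487.0), np.float64(121.0), np.float64(0.0)), (np.float64(486.0), np.float64(127.0), np.float64(1.0)), (np.float64(486.0), np.float64(132.0), np.float64(1.0)), (np.float64(486.0), np.float64(138.0), np.float64(0.0)), (np.float64(450.0), np.float64(142.0), np.float64(83.0)), (np.float64(449.0), np.float64(146.0), np.float64(83.0)), (np.float64(450.0), np.float64(150.0), np.float64(81.0)), (np.float64(483.0), np.float64(160.0), np.float64(1.0)), (np.float64(482.0), np.float64(165.0), np.float64(0.0)), (np.float64(482.0), np.float64(171.0), np.float64(0.0)), (np.float64(481.0), np.float64(176.0), np.float64(1.0)), (np.float64(481.0), np.float64(182.0), np.float64(1.0))]
232 [(np.float64(487.0), np.float64(122.0), np.float64(10.0)), (np.float64(487.0), np.float64(127.0), np.float64(9.0)), (np.float64(487.0), np.float64(133.0), np.float64(8.0)), (np.float64(485.0), np.float64(138.0), np.float64(11.0)), (np.float64(449.0), np.float64(142.0), np.float64(91.0)), (np.float64(452.0), np.float64(146.0), np.float64(82.0)), (np.float64(448.0), np.float64(149.0), np.float64(91.0)),
[... 6100 characters left out ...]
), np.float64(138.0), np.float64(132.0)), (np.float64(449.0), np.float64(141.0), np.float64(132.0)), (np.float64(449.0), np.float64(143.0), np.float64(133.0)), (np.float64(450.0), np.float64(146.0), np.float64(130.0)), (np.float64(450.0), np.float64(149.0), np.float64(129.0)), (np.float64(448.0), np.float64(152.0), np.float64(133.0)), (np.float64(447.0), np.float64(154.0), np.float64(133.0)), (np.float64(447.0), np.float64(157.0), np.float64(133.0)), (np.float64(448.0), np.float64(160.0), np.float64(131.0)), (np.float64(447.0), np.float64(163.0), np.float64(132.0))]
pos [0.4579 0.1488 0.0757] yaw_y 1.68 tilt [ 0. -0. -1.] F [0.9 0.  0. ] -> cm [-0.   -0.08  0.17] turn 0.001 w 0.0005 t 3.8667
```

View pics/s2.png

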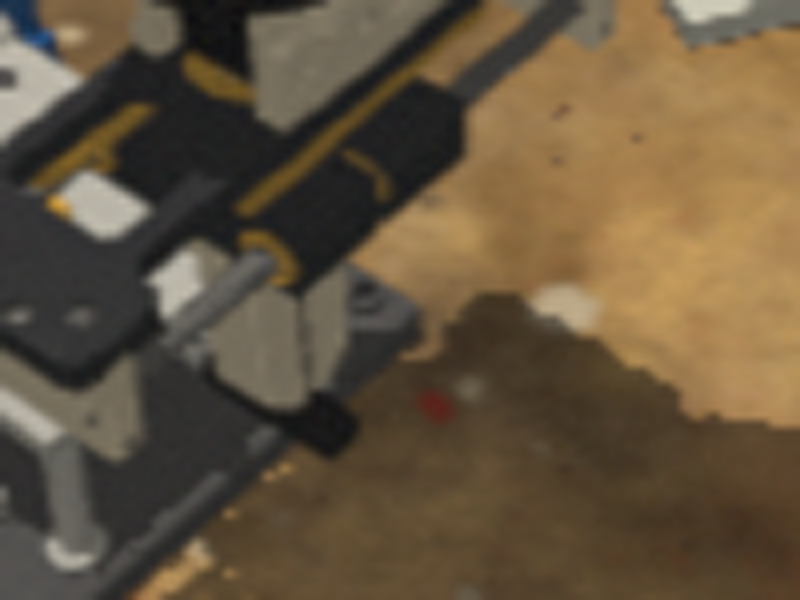

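```bash
python3 - <<'E'
from h import *
t=np.load('s2.npz');P=t['P']
for r in range(240,262,2): print(r,[tuple((P[r,c]*1000).round().astype(int).tolist()) if np.isfinite(P[r,c,0]) else 0 for c in range(218,236,2)])
s=robot.observe();print(s['time_s'],s['joint_positions'].round(4),s['tcp_pos'],s['grip_width'])
p=robot.camera_params('wrist');print(p['fx'],p['cx'],p['cy'])
E
```

```text
240 [(423, 191, 189), (451, 165, 142), (448, 162, 143), (450, 156, 135), (447, 153, 135), (450, 146, 127), (450, 141, 123), (451, 135, 116), (505, 82, 21)]
242 [(456, 166, 132), (451, 165, 136), (448, 163, 137), (449, 157, 131), (449, 152, 127), (450, 146, 120), (449, 142, 117), (452, 135, 109), (503, 84, 17)]
244 [(458, 165, 124), (452, 165, 129), (447, 164, 132), (448, 158, 127), (448, 153, 121), (451, 146, 113), (450, 142, 111), (450, 136, 105), (498, 88, 18)]
246 [(459, 164, 116), (452, 165, 124), (448, 164, 126), (447, 159, 122), (447, 154, 118), (451, 146, 106), (449, 142, 105), (450, 137, 99), (495, 91, 17)]
248 [(459, 165, 110), (454, 164, 114), (449, 163, 117), (449, 158, 113), (449, 153, 108), (450, 147, 103), (449, 143, 99), (494, 99, 18), (491, 95, 16)]
250 [(461, 164, 101), (454, 164, 108), (449, 163, 112), (448, 159, 108), (449, 153, 102), (451, 147, 95), (450, 142, 91), (491, 102, 16), (491, 96, 10)]
252 [(472, 156, 77), (455, 163, 99), (450, 163, 105), (447, 160, 105), (448, 155, 98), (454, 144, 82), (490, 109, 16), (490, 102, 9), (493, 94, 0)]
254 [(505, 131, 15), (466, 156, 75), (461, 155, 80), (448, 160, 97), (453, 151, 84), (450, 148, 83), (448, 145, 83), (444, 142, 83), (487, 99, 2)]
256 [(500, 135, 16), (496, 133, 18), (493, 129, 17), (456, 154, 77), (451, 153, 81), (447, 151, 83), (444, 148, 83), (441, 145, 83), (440, 141, 79)]
258 [(496, 139, 16), (493, 136, 16), (489, 133, 18), (487, 129, 16), (450, 154, 76), (445, 153, 80), (441, 151, 81), (439, 147, 80), (480, 107, 1)]
260 [(492, 142, 16), (489, 139, 16), (487, 135, 14), (487, 130, 9), (489, 122, -1), (484, 121, 3), (440, 153, 78), (439, 148, 75), (475, 111, 2)]
3.8667 [-0.4008  0.5254 -0.044   2.2595  0.0631  0.3577  1.1822] [0.45789304 0.14879764 0.07570502] 0.0005272212010084851
296.89198811561096 254.6965533656387 196.48868317329874
```

The fingers closed above the tab: both cameras put the fingertips at z≈0.090 with the TCP reading at 0.076, so the tips stand about 14 mm behind the reported TCP. I'll open and go down 3 cm more.

Call:
{"fn": "step_arm", "kwargs": {"motion": [[0, 0, 0, 0], [0, 0, 0, 0], [0, 0, 0, 0], [0, 0, 0, 0], [0, 0, 0, 0]], "gripper": 0}}

```text
time_s: 4.28
tcp_pos: [0.4579, 0.1488, 0.0757]
tool_rot: [-0.055, 0.999, -0.0, 0.0]
force: [-0.1, 0.0, 0.2]
grip_width: 0.0293
grip_force: 0.0
```

Call:
{"fn": "step_arm", "kwargs": {"motion": [[0, 0, 0, 0], [0, -0.1, 0.6, 0], [0, -0.1, 1.4, 0], [0, -0.1, 2.2, 0], [0, -0.1, 3.0, 0]]}}

```text
time_s: 4.7
tcp_pos: [0.4578, 0.1477, 0.0447]
tool_rot: [-0.055, 0.999, -0.0, -0.0]
force: [0.4, 1.2, -0.9]
grip_width: 0.046
grip_force: 0.0
```

```bash
python3 - <<'E'
from h import *
im,d,P=cam('wrist');ims,_,Q=cam('scene')
a=cv2.resize(ims[190:290,190:290],(384,384));save('w3',cv2.resize(np.hstack([im[:,128:],a]),(800,400)))
for X in (P,Q):
  m=(abs(X[...,0]-.449)<.004)&(abs(X[...,1]-.148)<.06)&(X[...,2]>.02)&(X[...,2]<.15)
  for lo in np.arange(.10,.20,.01):
    k=m&(X[...,1]>=lo)&(X[...,1]<lo+.01)
    if k.sum(): print(lo.round(2),k.sum(),X[k][:,2].min().round(3),end=' | ')
  print()
go(J(-.092,0),.044,YAW+np.pi/2)
E
```

```text
0.1 127 0.067 | 0.11 1267 0.057 | 0.12 602 0.058 | 0.13 32 0.077 | 0.14 254 0.08 | 0.15 60 0.079 | 0.16 282 0.058 | 0.17 1255 0.058 | 0.18 11 0.065 | 
0.1 3 0.096 | 0.11 42 0.062 | 0.12 40 0.06 | 0.14 16 0.081 | 0.15 11 0.073 | 0.17 34 0.06 | 0.18 44 0.066 | 
pos [0.4572 0.1475 0.0441] yaw_y 1.68 tilt [-0.002 -0.001 -1.   ] F [ 0.   0.7 -1.1] -> cm [-0.14  0.04  0.01] turn 0.001 w 0.0465 t 4.8
```

View pics/w3.png

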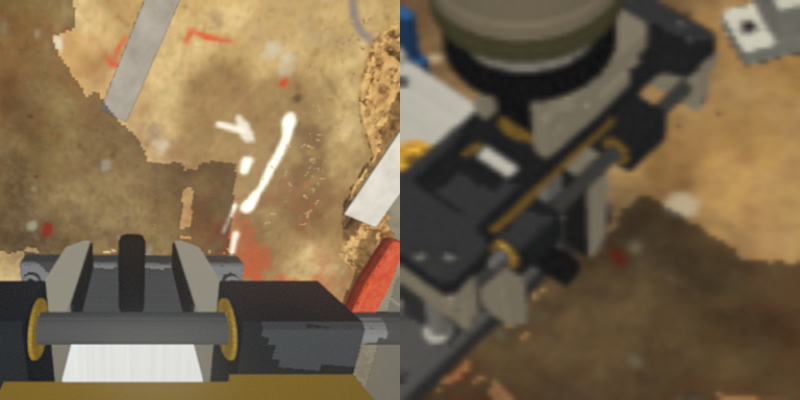

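Now the fingers straddle the tab (left panel, 130,270), tips at z≈0.058. Closing.

Call:
{"fn": "step_arm", "kwargs": {"motion": [[0, 0, 0, 0], [0, 0, 0, 0], [0, 0, 0, 0], [0, 0, 0, 0], [0, 0, 0, 0]], "gripper": 1}}

```text
time_s: 5.22
tcp_pos: [0.4581, 0.1478, 0.046]
tool_rot: [-0.055, 0.999, 0.0, 0.0]
force: [-0.8, -0.8, 0.1]
grip_width: 0.0177
grip_force: 0.0
```

Call:
{"fn": "step_arm", "kwargs": {"motion": [[0, 0, 0, 0], [0, 0, 0, 0], [0, 0, 0, 0]]}}

```text
time_s: 5.47
tcp_pos: [0.4581, 0.1475, 0.0459]
tool_rot: [-0.054, 0.999, -0.0, 0.0]
force: [0.4, -2.6, 3.3]
grip_width: 0.0139
grip_force: 30.0
```

Gripped (13.9 mm, 30 N). I'll swing the leaf along its arc.

Call:
{"fn": "step_arm", "kwargs": {"motion": [[0, 0, -0.8, 0], [-0.1, 0, -1.65, 0], [-0.2, 0, -2.5, 0], [-0.35, 0, -3.3, 0], [-0.77, 0, -4.9, 0]]}}

```text
time_s: 5.88
tcp_pos: [0.4653, 0.1482, 0.0951]
tool_rot: [-0.055, 0.999, -0.0, -0.0]
force: [4.4, -4.0, -3.6]
grip_width: 0.0135
grip_force: 30.0
```

Call:
{"fn": "step_arm", "kwargs": {"motion": [[-0.6, 0, -1.55, 0], [-1.35, 0, -3.0, 0], [-2.25, 0, -4.4, 0], [-3.3, 0, -5.7, 0], [-4.45, 0, -6.85, 0]]}}

```text
time_s: 6.3
tcp_pos: [0.5095, 0.1527, 0.1647]
tool_rot: [-0.055, 0.999, -0.0, -0.0]
force: [3.6, -4.0, -7.8]
grip_width: 0.0136
grip_force: 30.0
```

Call:
{"fn": "step_arm", "kwargs": {"motion": [[-1.28, 0, -1.05, 0], [-2.67, 0, -1.95, 0], [-4.15, 0, -2.7, 0], [-5.7, 0, -3.3, 0], [-7.3, 0, -3.7, 0]]}}

```text
time_s: 6.72
tcp_pos: [0.5812, 0.1601, 0.2015]
tool_rot: [-0.055, 0.999, -0.001, -0.001]
force: [-2.1, -4.8, -0.6]
grip_width: 0.0134
grip_force: 30.0
```

Call:
{"fn": "step_arm", "kwargs": {"motion": [[-1.65, 0, -0.25, 0], [-3.3, 0, -0.35, 0], [-4.95, 0, -0.25, 0], [-6.6, 0, 0, 0], [-7.6, 0, 0.25, 0]]}}

```text
time_s: 7.13
tcp_pos: [0.66, 0.1682, 0.1999]
tool_rot: [-0.054, 0.999, -0.001, 0.001]
force: [0.2, -6.9, 9.4]
grip_width: 0.0134
grip_force: 30.0
```

```bash
python3 - <<'E'
from h import *
im,d,P=cam('scene');save('s4',cv2.resize(im[120:310,90:340],(800,600)))
m=robot.regions_of('scene','jig_leaf')
for r in m[:2]:
    Q=P[r['region']];Q=Q[np.isfinite(Q[:,0])];c,s=np.cos(YAW),np.sin(YAW);L=(Q[:,:2]-O)@np.array([[c,-s],[s,c]])
    print(r['score'],np.percentile(np.c_[L,Q[:,2]],[3,50,97],axis=0).round(3))
go(J(.12,0),.20,YAW+np.pi/2)
E
```

```text
0.56 [[ 0.06  -0.049  0.078]
 [ 0.077  0.002  0.147]
 [ 0.097  0.048  0.236]]
pos [0.6607 0.1683 0.1997] yaw_y 1.679 tilt [ 0.004 -0.001 -1.   ] F [ 2.3 -5.1  8.7] -> cm [-0.89  0.17 -0.02] turn 0.0 w 0.0134 t 7.2333
```

View pics/s4.png

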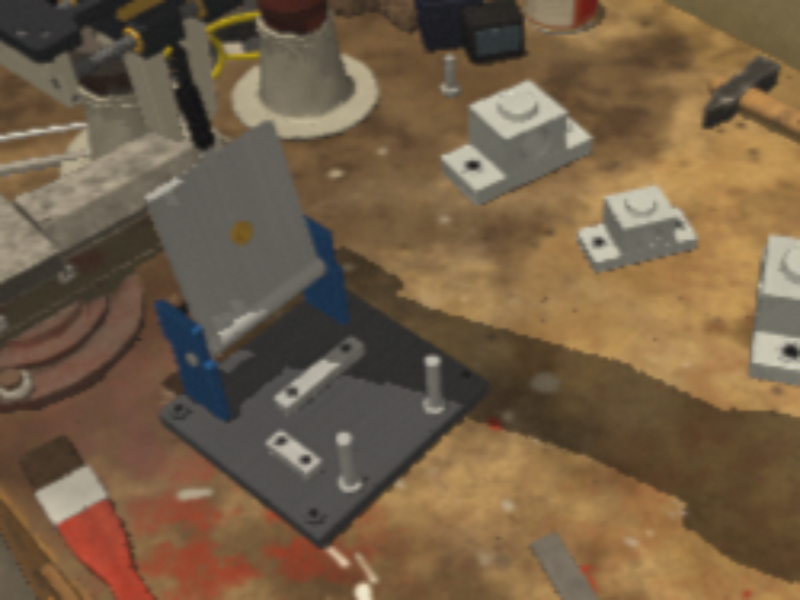

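The leaf is up at about 105° (crop 240,230) and the stops and pins are in view. I'll ease it back, release and go up.

Call:
{"fn": "step_arm", "kwargs": {"motion": [[-0.3, 0, 0.1, 0], [-0.6, 0, 0.2, 0], [-0.6, 0, 0.2, 0]]}}

```text
time_s: 7.48
tcp_pos: [0.6659, 0.1688, 0.1984]
tool_rot: [-0.054, 0.999, -0.001, 0.002]
force: [2.2, -6.9, 10.1]
grip_width: 0.0131
grip_force: 30.0
```

Call:
{"fn": "step_arm", "kwargs": {"motion": [[0, 0, 0, 0], [0, 0, 0, 0], [0, 0, 0, 0], [0, 0, 0, 0], [0, 0, 0, 0]], "gripper": -1}}

```text
time_s: 7.9
tcp_pos: [0.6635, 0.171, 0.1957]
tool_rot: [-0.055, 0.998, 0.0, -0.0]
force: [0.7, -0.5, 0.1]
grip_width: 0.0421
grip_force: 0.0
```

Call:
{"fn": "step_arm", "kwargs": {"motion": [[0, 0, -1.5, 0], [0, 0, -4, 0], [0, 0, -6.5, 0], [0, 0, -9, 0], [0, 0, -10, 0]]}}

```text
time_s: 8.32
tcp_pos: [0.6649, 0.171, 0.2991]
tool_rot: [-0.055, 0.998, 0.001, 0.002]
force: [0.1, 0.8, -0.1]
grip_width: 0.0751
grip_force: 0.0
```

```bash
python3 - <<'E'
from h import *
im,d,P=cam('scene');np.savez('s5',im=im,P=P)
c,s=np.cos(YAW),np.sin(YAW)
L=(P[...,:2]-O)@np.array([[c,-s],[s,c]]);Z=P[...,2]
m=(Z>.11)&(Z<.25)&(abs(L[...,1])<.045)&(L[...,0]>.03)&(L[...,0]<.16)
A=np.polyfit(Z[m],L[m][:,0],1);print('leaf slope deg',90+np.degrees(np.arctan(A[0])),m.sum())
# rail tops
k=(Z>.0245)&(Z<.032)&(abs(L[...,0])<.045)&(abs(L[...,1])<.07)
n,l,st,ce=cv2.connectedComponentsWithStats(k.astype(np.uint8))
for i in range(1,n):
    if st[i,4]>25:
        q=L[l==i];print(st[i,4],cv2.minAreaRect((q*1000).astype(np.float32)),np.percentile(q,[3,97],axis=0).round(4))
t=np.load('top.npz')
im,d,P=cam('top');np.savez('t5',im=im,P=P)
L=(P[...,:2]-O)@np.array([[c,-s],[s,c]]);Z=P[...,2]
k=(Z>.024)&(Z<.033)&(abs(L[...,0])<.045)&(abs(L[...,1])<.07)
n,l,st,ce=cv2.connectedComponentsWithStats(k.astype(np.uint8))
for i in range(1,n):
    if st[i,4]>25:
        q=L[l==i];print('top',st[i,4],cv2.minAreaRect((q*1000).astype(np.float32)),np.percentile(q,[3,97],axis=0).round(4))
k=(Z>.058)&(Z<.075)&(L[...,0]<-.03)&(L[...,0]>-.07)&(abs(L[...,1])<.06)
n,l,st,ce=cv2.connectedComponentsWithStats(k.astype(np.uint8))
for i in range(1,n):print('pin',st[i,4],L[l==i].mean(0))
go((.521,-.126),.2,np.radians(63.7))
E
```

```text
leaf slope deg 110.1604365036078 1811
196 ((27.751834869384766, -8.963783264160156), (76.91552734375, 15.919763565063477), 89.51708221435547) [[ 0.0203 -0.0428]
 [ 0.0348  0.0281]]
113 ((-9.142377853393555, 51.57081604003906), (14.488421440124512, 40.231571197509766), 88.2938461303711) [[-0.0282  0.0449]
 [ 0.009   0.0583]]
top 212 ((27.666046142578125, -7.485054016113281), (75.89476776123047, 14.27146053314209), 89.81938934326172) [[ 0.0208 -0.0435]
 [ 0.0343  0.0277]]
top 114 ((-8.519984245300293, 51.99662780761719), (14.558095932006836, 39.925621032714844), 88.60794830322266) [[-0.0278  0.0452]
 [ 0.0094  0.0589]]
pin 21 [-0.05184083 -0.04183369]
pin 24 [-0.05162215  0.0415059 ]
pos [0.6646 0.1708 0.2975] yaw_y 1.68 tilt [ 0.003  0.001 -1.   ] F [ 0.1 -0.  -1. ] -> cm [ 17.55 -27.95   9.67] turn 0.568 w 0.0832 t 8.4167
```

The leaf rests at 110°, and the rails and pins confirm the jig pose to within 1 mm. On to the block.

Call:
{"fn": "step_arm", "kwargs": {"motion": [[2.1, -3.35, 0, 0], [4.2, -6.7, 0, 0], [6.3, -10.1, 0, 0], [8.4, -13.4, 0, 0], [10.5, -16.8, 0, 0]]}}

```text
time_s: 8.83
tcp_pos: [0.5759, -0.0093, 0.2937]
tool_rot: [-0.055, 0.998, -0.0, -0.001]
force: [0.4, -0.2, 0.1]
grip_width: 0.0928
grip_force: 0.0
```

Call:
{"fn": "step_arm", "kwargs": {"motion": [[1.4, -2.2, 2.0, 0.114], [2.8, -4.4, 4.0, 0.228], [4.2, -6.7, 6.0, 0.342], [5.6, -8.9, 8.0, 0.455], [7.05, -11.15, 9.7, 0.568]]}}

```text
time_s: 9.25
tcp_pos: [0.5178, -0.1273, 0.1961]
tool_rot: [0.23, 0.973, -0.0, -0.001]
force: [0.2, 0.2, 0.0]
grip_width: 0.0929
grip_force: 0.0
```

```bash
python3 - <<'E'
from h import *
im,d,P=cam('wrist');np.savez('w6',im=im,P=P)
X=P;Z=X[...,2]
m=(abs(X[...,0]-.521)<.07)&(abs(X[...,1]+.126)<.07)
for a,b,n in((.009,.02,'base'),(.04,.047,'boss'),(.048,.056,'pad'),(.008,.056,'all')):
    k=m&(Z>a)&(Z<b)
    if k.sum()>20:print(n,k.sum(),cv2.minAreaRect((X[k][:,:2]*1000).astype(np.float32)))
    if n=='pad':print(X[k].mean(0))
go((.521,-.126),.005,np.radians(63.7))
E
```

```text
base 1091 ((520.1158447265625, -128.21469116210938), (89.93838500976562, 40.01461410522461), 63.36880874633789)
boss 1025 ((520.1409301757812, -128.22787475585938), (45.55008316040039, 40.15778350830078), 63.45071792602539)
pad 306 ((519.8298950195312, -128.26992797851562), (21.621578216552734, 22.271570205688477), 63.414405822753906)
[ 0.51992007 -0.12805849  0.04996029]
all 2539 ((520.1740112304688, -128.352294921875), (89.86384582519531, 40.25103759765625), 63.78167724609375)
pos [ 0.5136 -0.1322  0.1935] yaw_y 1.093 tilt [-0.008 -0.002 -1.   ] F [-4.6 -3.5 -3.4] -> cm [-0.5   0.98 18.84] turn -0.018 w 0.0931 t 9.3
```

```bash
python3 - <<'E'
from h import *
robot.snapshot('wrist');robot.snapshot('wrist')
im,d,P=cam('wrist')
X=P;Z=X[...,2]
m=(abs(X[...,0]-.521)<.07)&(abs(X[...,1]+.126)<.07)
for a,b,n in((.009,.02,'base'),(.04,.047,'boss')):
    k=m&(Z>a)&(Z<b);print(n,k.sum(),cv2.minAreaRect((X[k][:,:2]*1000).astype(np.float32)))
go((.521,-.1265),.005,np.radians(63.7))
E
```

```text
base 1084 ((519.8297119140625, -127.96289825439453), (90.00862884521484, 39.409767150878906), 63.74578094482422)
boss 1049 ((520.3296508789062, -128.50665283203125), (45.53118896484375, 40.62546157836914), 64.02938079833984)
pos [ 0.5188 -0.1267  0.1972] yaw_y 1.112 tilt [-0.003  0.    -1.   ] F [ 1.4 -0.5 -0.1] -> cm [-0.25  0.14 19.22] turn 0.0 w 0.0929 t 9.45
```

Call:
{"fn": "step_arm", "kwargs": {"motion": [[-0.2, 0.1, 3.5, 0], [-0.2, 0.1, 7, 0], [-0.2, 0.1, 10.5, 0], [-0.2, 0.1, 13, 0], [-0.2, 0.1, 14.5, 0]]}}

```text
time_s: 9.87
tcp_pos: [0.5218, -0.1247, 0.0509]
tool_rot: [0.226, 0.974, 0.0, -0.001]
force: [-1.7, -0.5, -0.3]
grip_width: 0.0927
grip_force: 0.0
```

Call:
{"fn": "step_arm", "kwargs": {"motion": [[0, 0, 1.3, 0], [0, 0, 2.6, 0], [0, 0, 3.6, 0], [0, 0, 4.4, 0], [0, 0, 4.6, 0]], "gripper": -0.6}}

```text
time_s: 10.28
tcp_pos: [0.5222, -0.1257, 0.0066]
tool_rot: [0.227, 0.974, 0.0, -0.001]
force: [-0.6, 0.5, -0.4]
grip_width: 0.0747
grip_force: 0.0
```

```bash
python3 - <<'E'
from h import *
go((.5205,-.127),.005,np.radians(63.7))
im,d,P=cam('wrist')
c,s=np.cos(np.radians(-26.3)),np.sin(np.radians(-26.3))
ims,_,Q=cam('scene')
for X in(P,Q):
  L=(X[...,:2]-[.5205,-.127])@np.array([[c,-s],[s,c]]);Z=X[...,2]
  m=(abs(L[...,0]+.0075)<.004)&(abs(L[...,1])>.027)&(abs(L[...,1])<.075)&(Z>.003)&(Z<.08)
  for lo in range(-70,70,10):
    k=m&(L[...,1]*1000>=lo)&(L[...,1]*1000<lo+10)
    if k.sum():print(lo,k.sum(),Z[k].min().round(3),np.percentile(Z[k],5).round(3),end=' | ')
  print()
save('w7',im)
E
```

```text
pos [ 0.5222 -0.1257  0.0066] yaw_y 1.114 tilt [-0.001  0.001 -1.   ] F [-0.6  0.5 -0.4] -> cm [ 0.09 -0.19  0.16] turn 0.002 w 0.0747 t 10.2833
-60 170 0.031 0.043 | -50 1221 0.012 0.014 | -40 924 0.012 0.014 | -30 25 0.013 0.013 | 20 58 0.012 0.013 | 30 652 0.013 0.014 | 40 1241 0.013 0.021 | 50 415 0.027 0.035 | 
-70 1 0.003 0.003 | -60 4 0.003 0.003 | -50 57 0.012 0.015 | -40 50 0.014 0.015 | 20 2 0.014 0.014 | 30 12 0.014 0.014 | 40 64 0.006 0.011 | 50 44 0.004 0.028 |
```

View pics/w7.png

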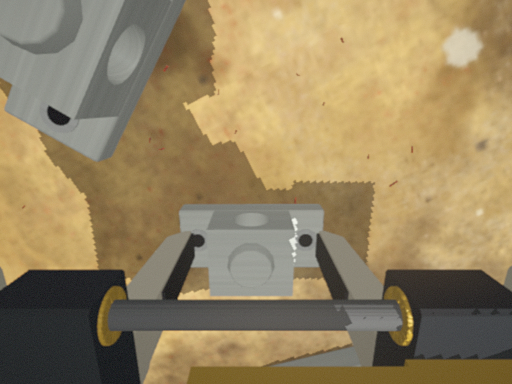

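The fingers straddle the boss (250,265) above the ears. Closing.

Call:
{"fn": "step_arm", "kwargs": {"motion": [[0, 0, 0, 0], [0, 0, 0, 0], [0, 0, 0, 0], [0, 0, 0, 0], [0, 0, 0, 0]], "gripper": 1}}

```text
time_s: 10.8
tcp_pos: [0.5223, -0.1268, 0.0081]
tool_rot: [0.227, 0.974, -0.0, 0.0]
force: [1.2, 2.1, 2.9]
grip_width: 0.046
grip_force: 23.0
```

Call:
{"fn": "step_arm", "kwargs": {"motion": [[0, 0, 0, 0], [0, 0, 0, 0], [0, 0, 0, 0]]}}

```text
time_s: 11.05
tcp_pos: [0.5223, -0.1268, 0.0081]
tool_rot: [0.227, 0.974, -0.0, 0.0]
force: [0.2, -1.0, 5.6]
grip_width: 0.0459
grip_force: 30.0
```

Gripped at 46 mm. Lift, carry over the jig and turn.

Call:
{"fn": "step_arm", "kwargs": {"motion": [[0, 0, -1.5, 0], [0, 0, -4.5, 0], [0, 0, -8, 0], [0, 0, -11.5, 0], [0, 0, -14.2, 0]]}}

```text
time_s: 11.47
tcp_pos: [0.522, -0.1265, 0.1518]
tool_rot: [0.227, 0.974, 0.0, 0.0]
force: [0.5, -0.8, -2.8]
grip_width: 0.0455
grip_force: 30.0
```

Call:
{"fn": "step_arm", "kwargs": {"motion": [[0.6, 1.5, 0, 0], [1.8, 4.3, 0, 0], [3.1, 7.5, 0, 0], [4.4, 10.7, 0, 0], [5.6, 13.7, 0, 0]]}}

```text
time_s: 11.88
tcp_pos: [0.5321, 0.0229, 0.1495]
tool_rot: [0.227, 0.974, 0.0, -0.0]
force: [0.5, -0.4, -3.8]
grip_width: 0.0453
grip_force: 30.0
```

Call:
{"fn": "step_arm", "kwargs": {"motion": [[1.2, 3.0, 0, -0.11], [2.4, 5.8, 0, -0.23], [3.6, 8.6, 0, -0.345], [4.4, 10.7, 0, -0.46], [4.8, 11.7, 0, -0.567]]}}

```text
time_s: 12.3
tcp_pos: [0.5409, 0.1514, 0.1493]
tool_rot: [-0.059, 0.998, 0.001, -0.0]
force: [0.4, 0.1, -3.9]
grip_width: 0.0457
grip_force: 30.0
```

Call:
{"fn": "step_arm", "kwargs": {"motion": [[0, 0, 0, 0], [0, 0, 0, 0]]}}

```text
time_s: 12.47
tcp_pos: [0.5409, 0.147, 0.1492]
tool_rot: [-0.053, 0.999, -0.0, -0.001]
force: [0.1, -1.1, -3.2]
grip_width: 0.046
grip_force: 30.0
```

```bash
cat >> h.py <<'E'
def blk():
    im,d,P=cam('top')
    c,s=np.cos(YAW),np.sin(YAW);L=(P[...,:2]-O)@np.array([[c,-s],[s,c]])
    return im,P,L
E
python3 - <<'E'
from h import *
go(J(-.010,-.010),.032,YAW+np.pi/2)
im,d,P=cam('wrist');np.savez('w8',im=im,P=P)
c,s=np.cos(YAW),np.sin(YAW);L=(P[...,:2]-O)@np.array([[c,-s],[s,c]]);Z=P[...,2]
t=robot.observe()['tcp_pos'];print('tcp jig',(t[:2]-O)@np.array([[c,-s],[s,c]]))
m=(abs(L[...,0]+.01)<.06)&(abs(L[...,1]+.01)<.06)
z0=t[2]-.008
for a,b,n in((.009,.018,'base'),(.04,.047,'boss')):
    k=m&(Z-z0>a)&(Z-z0<b);print(n,k.sum(),cv2.minAreaRect((L[k]*1000).astype(np.float32)) if k.sum()>9 else'', np.percentile(L[k],[1,99],axis=0).round(4) if k.sum()>9 else '')
E
```

```text
pos [0.5409 0.147  0.1492] yaw_y 1.677 tilt [-0.001 -0.    -1.   ] F [ 0.1 -1.1 -3.2] -> cm [-0.04  0.   11.72] turn -0.002 w 0.046 t 12.4667
tcp jig [-0.01028394 -0.01097732]
base 2152 ((-19.526573181152344, -10.600818634033203), (25.306324005126953, 89.94049072265625), 0.0033282272052019835) [[-0.0318 -0.0549]
 [-0.0095  0.0338]]
boss 4830 ((-11.426694869995117, -10.523120880126953), (76.20960235595703, 41.21908950805664), 89.85702514648438) [[-0.0316 -0.044 ]
 [ 0.0083  0.0227]]
```

Aligned to 0.1°, block centre at jig (-12, -11) mm. Descending to just above the base plate.

Call:
{"fn": "step_arm", "kwargs": {"motion": [[0, 0, 2.5, 0], [0, 0, 5.5, 0], [0, 0, 8.5, 0], [0, 0, 10.5, 0], [0, 0, 11.5, 0]]}}

```text
time_s: 12.93
tcp_pos: [0.5402, 0.1449, 0.0323]
tool_rot: [-0.052, 0.999, -0.001, -0.002]
force: [-1.0, -0.5, -3.3]
grip_width: 0.0456
grip_force: 30.0
```

Call:
{"fn": "step_arm", "kwargs": {"motion": [[0, 0, 0.2, 0], [0, 0, 0.4, 0], [0, 0, 0.6, 0], [0, 0, 0.8, 0], [0, 0, 0.8, 0]]}}

```text
time_s: 13.35
tcp_pos: [0.5419, 0.1472, 0.0274]
tool_rot: [-0.054, 0.999, 0.0, 0.001]
force: [0.1, -0.3, -3.8]
grip_width: 0.0456
grip_force: 30.0
```

Call:
{"fn": "step_arm", "kwargs": {"motion": [[0, 0, 0.05, 0], [0, 0, 0.1, 0], [0, 0, 0.15, 0], [0, 0, 0.15, 0]]}}

```text
time_s: 13.68
tcp_pos: [0.5415, 0.1472, 0.0253]
tool_rot: [-0.054, 0.999, 0.0, 0.0]
force: [0.6, 0.2, -2.7]
grip_width: 0.0456
grip_force: 30.0
```

Call:
{"fn": "step_arm", "kwargs": {"motion": [[0, 0, 0.05, 0], [0, 0, 0.1, 0], [0, 0, 0.1, 0]]}}

```text
time_s: 13.93
tcp_pos: [0.5414, 0.1472, 0.0241]
tool_rot: [-0.054, 0.999, -0.0, 0.0]
force: [0.0, -0.2, -2.4]
grip_width: 0.0457
grip_force: 30.0
```

Call:
{"fn": "step_arm", "kwargs": {"motion": [[0, 0, 0.03, 0], [0, 0, 0.06, 0], [0, 0, 0.06, 0]]}}

```text
time_s: 14.18
tcp_pos: [0.5415, 0.1472, 0.0241]
tool_rot: [-0.054, 0.999, 0.0, 0.0]
force: [-2.1, 0.3, 5.4]
grip_width: 0.0459
grip_force: 30.0
```

Touchdown on the plate. Now slide towards both stops, slowly near contact.

Call:
{"fn": "step_arm", "kwargs": {"motion": [[-0.2, 0.2, 0, 0], [-0.4, 0.4, 0, 0], [-0.6, 0.6, 0, 0], [-0.8, 0.7, 0, 0], [-0.9, 0.8, 0, 0]]}}

```text
time_s: 14.6
tcp_pos: [0.5488, 0.1548, 0.0241]
tool_rot: [-0.054, 0.999, -0.001, -0.001]
force: [-3.1, -5.3, 10.3]
grip_width: 0.0457
grip_force: 30.0
```

Call:
{"fn": "step_arm", "kwargs": {"motion": [[-0.05, 0, 0, 0], [-0.1, 0, 0, 0], [-0.15, 0, 0, 0], [-0.2, 0, 0, 0], [-0.2, 0, 0, 0]]}}

```text
time_s: 15.02
tcp_pos: [0.5502, 0.1555, 0.0242]
tool_rot: [-0.054, 0.999, -0.001, -0.001]
force: [-4.8, -4.0, 9.2]
grip_width: 0.0456
grip_force: 30.0
```

Call:
{"fn": "step_arm", "kwargs": {"motion": [[-0.05, 0, -0.02, 0], [-0.1, 0, -0.02, 0], [-0.1, 0, -0.02, 0]]}}

```text
time_s: 15.27
tcp_pos: [0.5512, 0.1559, 0.0241]
tool_rot: [-0.054, 0.999, -0.0, -0.001]
force: [-5.9, -0.8, 8.1]
grip_width: 0.0454
grip_force: 30.0
```

Call:
{"fn": "step_arm", "kwargs": {"motion": [[-0.05, 0, 0, 0], [-0.1, 0, 0, 0], [-0.1, 0, 0, 0]]}}

```text
time_s: 15.52
tcp_pos: [0.5513, 0.1559, 0.0242]
tool_rot: [-0.054, 0.999, -0.001, -0.002]
force: [-8.7, -1.6, 11.2]
grip_width: 0.046
grip_force: 30.0
```

Long-stop contact. Now the end stop.

Call:
{"fn": "step_arm", "kwargs": {"motion": [[0, 0.05, 0, 0], [0, 0.1, 0, 0], [0, 0.15, 0, 0], [0, 0.2, 0, 0], [0, 0.2, 0, 0]]}}

```text
time_s: 15.93
tcp_pos: [0.5513, 0.156, 0.0242]
tool_rot: [-0.053, 0.999, -0.001, -0.002]
force: [-6.7, -7.7, 12.4]
grip_width: 0.0459
grip_force: 30.0
```

Call:
{"fn": "step_arm", "kwargs": {"motion": [[0, 0.05, 0, 0], [0, 0.1, 0, 0], [0, 0.1, 0, 0]]}}

```text
time_s: 16.18
tcp_pos: [0.5513, 0.1563, 0.0242]
tool_rot: [-0.053, 0.999, -0.002, -0.002]
force: [-7.4, -9.3, 12.8]
grip_width: 0.0458
grip_force: 30.0
```

Call:
{"fn": "step_arm", "kwargs": {"motion": [[0, 0.05, -0.03, 0], [0, 0.1, -0.03, 0], [0, 0.1, -0.03, 0]]}}

```text
time_s: 16.43
tcp_pos: [0.5513, 0.157, 0.0243]
tool_rot: [-0.053, 0.999, -0.002, -0.002]
force: [-4.6, -10.2, 8.5]
grip_width: 0.0455
grip_force: 30.0
```

Call:
{"fn": "step_arm", "kwargs": {"motion": [[0, 0.05, 0, 0], [0, 0.1, 0, 0], [0, 0.1, 0, 0]]}}

```text
time_s: 16.68
tcp_pos: [0.5513, 0.157, 0.0243]
tool_rot: [-0.052, 0.999, -0.002, -0.002]
force: [-5.0, -12.7, 11.0]
grip_width: 0.0458
grip_force: 30.0
```

```bash
python3 - <<'E'
from h import *
go(J(.0017,-.0004),.024,YAW+np.pi/2)
c,s=np.cos(YAW),np.sin(YAW)
for n in('wrist','top','scene'):
    im,d,P=cam(n);np.savez('f_'+n,im=im,P=P)
    L=(P[...,:2]-O)@np.array([[c,-s],[s,c]]);Z=P[...,2]
    k=(abs(L[...,0])<.032)&(abs(L[...,1])<.0475)&(Z>.027)&(Z<.034)&(abs(L[...,1])>.02)
    print(n,k.sum(),cv2.minAreaRect((L[k]*1000).astype(np.float32)) if k.sum()>9 else'',np.percentile(L[k],[1,99],axis=0).round(4) if k.sum()>9 else '')
E
```

```text
pos [0.5513 0.157  0.0243] yaw_y 1.675 tilt [-0.004 -0.005 -1.   ] F [ -5.  -12.7  11. ] -> cm [-0.05  0.07  0.03] turn -0.003 w 0.0458 t 16.6833
wrist 2087 ((4.036031723022461, 1.8452262878417969), (58.81393814086914, 97.08246612548828), 5.9167304039001465) [[-0.0272 -0.0461]
 [ 0.0066  0.0472]]
top 115 ((2.6932411193847656, 1.3067970275878906), (49.776519775390625, 95.63038635253906), 4.583183765411377) [[-0.0243 -0.0447]
 [ 0.0306  0.0473]]
scene 219 ((4.553178787231445, 2.5132904052734375), (58.310020446777344, 93.62642669677734), 4.781673908233643) [[-0.0243 -0.0448]
 [ 0.0288  0.0469]]
```

```bash
python3 - <<'E'
from h import *
c,s=np.cos(YAW),np.sin(YAW)
for n in('wrist','top','scene'):
    P=np.load('f_'+n+'.npz')['P'];L=(P[...,:2]-O)@np.array([[c,-s],[s,c]])*1000;Z=P[...,2]*1000
    x,y=L[...,0],L[...,1]
    ear=(Z>27.5)&(Z<34)&(x>-16)&(x<12)
    a=ear&(y<-30)&(y>-55); b=ear&(y>30)&(y<43)
    f=(Z>27.5)&(Z<34)&(abs(y)>28)&(y<40)&(x<0)&(x>-30)
    low=(Z>10)&(Z<25)&(x>-16)&(x<5)&(y>38)&(y<52)
    g=lambda v,q:round(float(np.percentile(v,q)),1) if v.size>5 else None
    print(n,'-y end',a.sum(),g(y[a],1),'Z',g(Z[a],50),'+y ear Z',b.sum(),g(Z[b],50),'front edge R/L',g(x[f&(y<0)],1),g(x[f&(y>0)],1),'gap px',low.sum(),'rail Z',g(Z[(y>48)&(y<56)&(x>-28)&(x<8)],50),
     'leaf', g(Z[(abs(y)<40)&(x>60)&(x<130)],99))
E
```

```text
wrist -y end 543 -46.4 Z 30.5 +y ear Z 441 30.2 front edge R/L -20.5 -20.1 gap px 0 rail Z 29.2 leaf 17.0
top -y end 22 -44.5 Z 31.6 +y ear Z 23 31.8 front edge R/L -28.7 -18.8 gap px 0 rail Z 142.9 leaf 246.6
scene -y end 26 -45.2 Z 31.0 +y ear Z 68 31.2 front edge R/L -29.2 -19.8 gap px 0 rail Z 383.7 leaf 244.2
```

Call:
{"fn": "step_arm", "kwargs": {"motion": [[-0.05, 0.03, 0, 0], [-0.1, 0.06, 0, 0], [-0.15, 0.1, 0, 0], [-0.15, 0.1, 0, 0]]}}

```text
time_s: 17.17
tcp_pos: [0.5513, 0.157, 0.0243]
tool_rot: [-0.052, 0.999, -0.003, -0.003]
force: [-8.1, -15.3, 14.1]
grip_width: 0.0456
grip_force: 30.0
```

Call:
{"fn": "step_arm", "kwargs": {"motion": [[-0.05, 0.05, -0.02, 0], [-0.1, 0.1, -0.02, 0], [-0.1, 0.1, -0.02, 0], [-0.1, 0.1, -0.02, 0]]}}

```text
time_s: 17.5
tcp_pos: [0.5513, 0.157, 0.0243]
tool_rot: [-0.052, 0.999, -0.004, -0.004]
force: [-9.6, -18.3, 14.5]
grip_width: 0.0459
grip_force: 30.0
```

Call:
{"fn": "step_arm", "kwargs": {"motion": [[-0.03, -0.05, 0, 0], [-0.05, -0.1, 0, 0], [-0.05, -0.1, 0, 0], [-0.05, -0.1, 0, 0]]}}

```text
time_s: 17.83
tcp_pos: [0.5514, 0.157, 0.0243]
tool_rot: [-0.052, 0.999, -0.003, -0.004]
force: [-11.4, -15.2, 17.0]
grip_width: 0.046
grip_force: 30.0
```

```bash
python3 - <<'E'
from h import *
go(J(.0017,-.0004),.024,YAW+np.pi/2)
c,s=np.cos(YAW),np.sin(YAW)
R=np.array([[c,-s],[s,c]])
for n in('wrist','scene'):
    im,d,P=cam(n);L=(P[...,:2]-O)@R*1000;x,y,Z=L[...,0],L[...,1],P[...,2]*1000
    for nm,k in(('ears',(Z>27)&(Z<35)&(abs(x)<17)&(abs(y)>26)&(abs(y)<43)),('plate',(Z>12)&(Z<20)&(x<-24)&(x>-64)&(abs(y)<80))):
        A=np.c_[x[k],y[k],np.ones(k.sum())];w=np.linalg.lstsq(A,Z[k],rcond=None)[0];print(n,nm,k.sum(),'slope mrad',(w[:2]*1000).round(1),'z0',w[2].round(2))
    print('leaf top',np.nanpercentile(Z[(abs(y)<40)&(x>60)&(x<135)&(Z<260)],99))
s=robot.observe();print(s['force']@np.r_[c,s_:=np.sin(YAW),0] if 0 else (R.T@s['force'][:2]).round(1),s['force'][2],s['grip_force'],s['time_s'])
E
```

```text
pos [0.5514 0.157  0.0243] yaw_y 1.675 tilt [-0.009 -0.007 -1.   ] F [-11.4 -15.2  17. ] -> cm [-0.05  0.07  0.03] turn -0.004 w 0.046 t 17.8333
wrist ears 1087 slope mrad [15.2 -5.7] z0 30.62
wrist plate 12948 slope mrad [-3.9  0.2] z0 15.98
leaf top 17.1061870013334
scene ears 121 slope mrad [17.7 -5.9] z0 31.51
scene plate 899 slope mrad [4.  0.6] z0 17.08
leaf top 244.40490711307652
[-13.8 -13.5] 16.096258918882338 30.00886783003807 17.9333
```

Call:
{"fn": "step_arm", "kwargs": {"motion": [[0.05, -0.05, -0.02, 0], [0.1, -0.1, -0.03, 0], [0.1, -0.1, -0.03, 0], [0.1, -0.1, -0.03, 0]]}}

```text
time_s: 18.27
tcp_pos: [0.5514, 0.157, 0.0243]
tool_rot: [-0.052, 0.999, -0.003, -0.004]
force: [-8.1, -11.3, 8.9]
grip_width: 0.046
grip_force: 30.0
```

```bash
python3 - <<'E'
from h import *
go(J(.0017,-.0004),.024,YAW+np.pi/2)
c,s=np.cos(YAW),np.sin(YAW)
R=np.array([[c,-s],[s,c]])
cam('wrist')
def an(n,P,z0=0):
    L=(P[...,:2]-O)@R*1000;x,y,Z=L[...,0],L[...,1],P[...,2]*1000-z0
    for nm,k in(('ears',(Z>27)&(Z<34)&(x>-17)&(x<-6)&(abs(y)>26)&(abs(y)<43)),('pad',(Z>62)&(Z<70)&(x*x+y*y<100))):
        for _ in range(5):
            A=np.c_[x[k],y[k],np.ones(k.sum())];w=np.linalg.lstsq(A,Z[k],rcond=None)[0]
            k=k&(abs(w[0]*x+w[1]*y+w[2]-Z)<1.5)
        print(n,nm,k.sum(),'slope mrad',(w[:2]*1000).round(1),'z0',w[2].round(2))
an('now',cam('wrist')[2]);an('prev',np.load('f_wrist.npz')['P']);
P=np.load('w8.npz')['P'];an('carried',P+np.r_[R@[.0117,.0106],-.1252])
F=robot.observe()['force'];print((F[:2]@R).round(1),F[2])
E
```

```text
pos [0.5514 0.157  0.0243] yaw_y 1.676 tilt [-0.007 -0.006 -1.   ] F [ -8.1 -11.3   8.9] -> cm [-0.04  0.07  0.03] turn -0.003 w 0.046 t 18.2667
now ears 826 slope mrad [ 1.5 -4.4] z0 30.4
now pad 1001 slope mrad [ -7.5 -17.1] z0 66.25
prev ears 817 slope mrad [-17.1  -2.7] z0 30.06
prev pad 997 slope mrad [ -8.1 -12. ] z0 66.15
carried ears 858 slope mrad [14.2 -1.2] z0 30.17
carried pad 1019 slope mrad [-6.  -3.8] z0 65.96
[-10.  -10.3] 9.643196452050585
```

The block is flat within about 1° and pushed with about 10 N on each stop. It is stationary, and the leaf is open at 110°. Handing in.

```bash
python3 -c "
from bench import robot
print(robot.close_job())"
```

```text
the job is handed in; nothing more can be done
None
```

I handed the job in: the leaf rests open at 110°, and the smallest block sits in the jig corner, still gripped and pushed with about 10 N against each stop; the first try at the tab closed above it and the second held.

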